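Refit the tea tin in the sloping rack

TASK

The tea tin stands crosswise on the sloping steel rack. Slide the rack's stop by its upright grip right back to the open end, turn the tin a quarter turn so that it stands flat on the rack with a long side facing the bent bracket, then slide the stop up again until it presses the tin firmly (not brutally) against the bracket, and leave the tin held snug between the two. Leave everything else on the counter where it is.

Things in the scene. Friction and masses are not known exactly. Their poses are not given: they have to be found in the camera images.
- bed: flat steel bed of the fixed sloping rack, facing away from the robot (high edge near it). Origin on its surface; x points up the 28 degree slope, y along the track, z out of it (28 degrees from vertical, leaning away from the robot). It spans x -90 to 80, y -155 to 155 mm. A lip 10 mm high along the low edge has its inner face at x = -85 mm. The dark track, 5 mm high, runs along y at x = 48 mm
- bracket: upright bent steel bracket fixed at the bed's -y end: a plate 110 mm along the slope, 5 mm thick, 45 mm high. Origin at the foot of the face that looks to +y (towards the stop), at bed x = -25 mm, y = -145 mm; axes parallel to the bed's
- stop (a joint): position of the sliding stop along its track, m: 0 = right back at the open (+y) end, growing as the stop nears the bracket; the free gap between bracket and stop plate is 0.215 m minus this value; it ends at 0.170. It stays where it is left; moving it takes about 2 N
- stop_grip (a point): grip of the stop: black post, 20 mm along x of the bed, 14 mm along y, top 52 mm above the bed, on a carriage 22 x 80 mm, top 17 mm above the bed. The point is on its axis 42 mm above the bed (bed x = 48 mm). The pressing face lies 45 mm from it towards bed -y: a steel plate 6 mm thick, top 46 mm above the bed, spanning bed x -70 to 36 mm
- tin: closed tea tin of plain aluminium with a lid seam, 90 mm long (its x), 56 mm wide (its y), 60 mm high (its z), about 0.25 kg. Origin at the centre of its underside. It starts with its long axis along the track
- mug: green ceramic mug, 82 mm across, 92 mm high, beside the rack (leave alone); origin at the centre of its underside
- jar: closed glass jar of marbles, 72 mm across, 115 mm high, beside the rack (leave alone); origin at the centre of its underside
- stapler: orange stapler, 130 x 34 x 52 mm, beyond the rack (leave alone); origin at the centre of its underside
- pen: aluminium pen, 10 mm thick, 129 mm long, lying on the robot's side of the rack (leave alone); origin under its middle
- bowl: white bowl, 120 mm across, 50 mm high, beyond the rack (leave alone); origin at the centre of its underside
- sauce: brown glass sauce bottle, 56 mm across, 170 mm high, on the robot's side of the rack (leave alone); origin at the centre of its underside

How it is judged:
By the outcome, as a careful person would: the job done as asked, in the order asked, and still so for the second after the job is handed in, with the robot touching nothing.
It also fails if it takes over 67 s, if anything falls off the work surface, if the arm or the gripper's body presses on something with over 40 N, if the wrist force passes 120 N, or if a joint passes its speed limit or range.

ROBOT

A 6-joint arm with a two-finger parallel gripper is mounted at the origin on the work surface. World frame = base frame: x ahead of the robot, y to its left, z up, the work surface at z = 0. Lengths are in m, angles in rad, forces in N, time in s.
With the tool pointing down it reaches from about 0.25 to 0.775 m from the base axis. Payload 4 kg.
Tool frame: the origin (TCP) lies on the centre line of the jaws, within the pads' length; the fingertips stand 22 mm ahead of it and the grasp point (between the pads) lies 3 mm ahead of it; z points along the fingers, y is the line along which they close (so a half turn about z gives the same grasp; the last joint's range is limited). The gripper opens to 94 mm and grips with 3 to 60 N. Pads are 16 mm wide; open, the fingers measure 119 mm over their backs; the gripper's body (75 mm by 177 mm) begins 78 mm behind the grasp point.
Start: joints at [1.084, 0.087, 1.371, -0, 1.684, -0.103], TCP at [0.206, 0.51, 0.228] pointing down, gripper open.
Joint ranges: [-3.1, 3.1], [-0.76, 2.03], [0.27, 2.55], [-1.08, 4.22], [0.17, 2.65], [-2.57, 2.57]. Speed limits (rad/s): [2.79, 2.79, 3.14, 3.14, 3.14, 3.14].

INTERFACE

Orientations are given as a unit quaternion [x, y, z, w].
In Python, from plant import robot gives the robot as it stands. The module is installed in compiled form; this text tells all that it offers.
- The arm moves only by the shell command python3 -m jog 'ROWS' [OPENING] [FORCE]. ROWS is JSON, a list of rows, each a list of 6 numbers: the shift along the tool's x, y, z scaled (see below), then the turn, a rotation vector about the tool's x, y, z scaled (see below). In form: [[tx, ty, tz, wx, wy, wz], ...]. A call has 1 to 20 rows; each row shifts and turns the commanded pose from where the row before left it, along the tool's axes as they then stand; what a row does not reach is not made up. The controller multiplies each number of a shift by 0.04 m and each number of a turn by 0.12 rad. A row lasts 1/10 s, in which the tool goes at most 50 mm and 8.59 degrees, less where a joint would pass 70% of its speed; a pose out of reach is approached as far as the arm can. A call with a number of a shift or a turn outside -1 to 1 is refused whole. A call with a gripper value outside its range is refused whole. OPENING is the opening, from -1 (shut) to 1 (fully open), set as the call begins (- or left out, the last holds). The fingers move at their own pace and stop on an object; FORCE is the grip in N (left out, the last holds). Time passes only in rows, so rows that do not move let the fingers close. It gives the time, the measured TCP pose, the force, the opening and the grip force at its end, in the units of the state.
- robot.read_state(): the state, without advancing time (a new reading comes with each control period).
- robot.camera(name): name is "side" or "top"; returns a dict with "img" (420x560x3 uint8, red, green, blue), "camera_matrix" (3x3 intrinsics, pixels), "R" (3x3) and "t" (3): a world point X has camera coordinates R X + t. Camera axes: x right, y down, z forward; pixel columns grow to the right and rows downward; lengths in m; the calibration is good to about 2 mm. A picture is of the moment at which its call begins. There is no depth.
- robot.hand_in(): hands the job in; it is judged then, once.
Trained networks look in a picture, given as the dict that the camera call returned (one of the last four; its "shot" number tells which), for a name from the list of things; names that differ only in an ending like _2 or _b are one class to them, and where a whole thing is asked for, a point or a joint stands for the part that bears it (a point fixed in the world has none). Each returns a list of dicts, best first, with "confidence" (0 to 1); they miss things now and then, are a little off and sometimes report something else, mostly with a low value. They report only what shows in the picture. A call takes as long as a camera call.
- robot.trace(picture, query): "region" (420x560 bool, what is visible of it) and "box" ([centre column, centre row, width, height] in pixels, round what is visible of it).
The state is a dict: "time": time; "joint_pos": joint angles; "joint_vel": joint speeds; "effort": joint torques, N m; "tcp_pos": TCP position; "orientation": TCP orientation; "ft_force": force on the tool from outside, world axes, zero at the start; "wrist_torque": the same for the moment, N m; "opening": opening from 0.0 (shut) to 1.0 (fully open); "grip_force": force on a finger pad.
Only numpy, scipy, OpenCV 4.12 (cv2) and the standard library are available. Lean on these libraries where they do the work, as an engineer would, in place of code of your own. Each camera call takes 0.05 s, during which the arm holds its last target. There are 200 camera calls.

## Working session

There is one attempt and no reset: what is moved stays moved. The work goes in short steps, Python scripts to look and compute and a shell command to move; the robot and the scene stay as the last step left them, time stands still between calls to the robot, and variables do not carry over. Pictures are saved under pics/ and viewed, at most 10 in all, crops included, and the job is handed in when it is done.

```bash
mkdir -p pics; cat > h.py <<'E'
import numpy as np,cv2
from plant import robot
def snap(n,names=()):
    p=robot.camera(n); im=p["img"]
    return p
def save(p,f): cv2.imwrite("pics/"+f,p["img"][:,:,::-1])
E
python3 - <<'E'
from h import *
s=robot.read_state(); print(s)
for n in("side","top"):
    p=snap(n); save(p,n+"0.png"); print(n,p["camera_matrix"].tolist(),np.round(p["R"],4).tolist(),p["t"], (-p["R"].T@p["t"]))
    for q in["bed","bracket","stop_grip","tin","mug","jar","sauce","pen","bowl","stapler"]:
        r=robot.trace(p,q)
        print(q,[(np.round(a["box"],1).tolist(),round(a["confidence"],2)) for a in r[:2]])
E
```

```text
{'time': 0.0, 'joint_pos': array([ 1.08388129e+00,  8.79077672e-02,  1.37220966e+00, -3.01060608e-06,
        1.68357457e+00, -1.03080868e-01]), 'joint_vel': array([-3.56224644e-04,  9.36744032e-04,  1.18237497e-05,  1.28794293e-03,
       -2.93842451e-04,  1.42514287e-03]), 'effort': array([-6.75775882e-04, -3.40203452e+01, -3.02416849e+01,  7.17112608e-02,
        3.31567973e-02, -1.90738979e-04]), 'tcp_pos': array([0.20573132, 0.50955224, 0.22635255]), 'orientation': array([ 1.90741190e-01,  9.81639800e-01, -1.00476202e-03, -3.03747534e-04]), 'ft_force': array([-0.32822141,  0.04953602, -0.07603714]), 'wrist_torque': array([0.02899405, 0.03271149, 0.02797472]), 'grip_force': 0.0, 'opening': 1.001273094024185}
side [[382.5270299399566, 0.0, 277.47045028663155], [0.0, 382.5270299399566, 211.71608381978857], [0.0, 0.0, 1.0]] [[-0.9529, -0.3031, 0.0127], [-0.1888, 0.5596, -0.807], [0.2375, -0.7713, -0.5905]] [0.55884069 0.17518388 0.83757336] [0.36664562 0.71740416 0.62882724]
bed [([287.4, 239.1, 122.1, 81.9], 0.91)]
bracket [([251.3, 268.5, 53.2, 20.8], 0.65)]
stop_grip [([296.2, 22
[... 313 characters left out ...]
86)]
top [[397.0321084302268, 0.0, 282.29457843557196], [0.0, 397.0321084302268, 201.11470942265657], [0.0, 0.0, 1.0]] [[-0.015, -0.9997, 0.0197], [-0.9835, 0.0112, -0.1806], [0.1803, -0.0221, -0.9834]] [0.04094679 0.5718378  0.75577816] [0.42676203 0.05121201 0.84565196]
bed [([270.1, 220.3, 163.8, 108.0], 0.74)]
bracket [([202.3, 193.9, 13.3, 57.6], 0.59)]
stop_grip [([273.6, 215.3, 44.5, 65.3], 0.93)]
tin [([232.0, 184.8, 48.3, 46.8], 0.96)]
mug [([410.8, 256.4, 52.9, 52.4], 0.67)]
jar [([147.8, 201.8, 49.1, 43.4], 0.75)]
sauce [([359.2, 300.4, 41.7, 31.7], 0.76)]
pen [([291.0, 285.9, 63.7, 14.6], 0.63)]
bowl [([383.8, 168.8, 56.5, 58.9], 0.9)]
stapler [([269.3, 143.7, 61.2, 30.6], 0.98)]
```

```bash
python3 - <<'E'
import cv2
a=cv2.imread("pics/top0.png")[90:330,110:430]; cv2.imwrite("pics/topc.png",cv2.resize(a,None,fx=2.5,fy=2.5,interpolation=cv2.INTER_CUBIC))
a=cv2.imread("pics/side0.png")[150:350,180:400]; cv2.imwrite("pics/sidec.png",cv2.resize(a,None,fx=3,fy=3,interpolation=cv2.INTER_CUBIC))
E
```

```text
(no output)
```

View pics/topc.png

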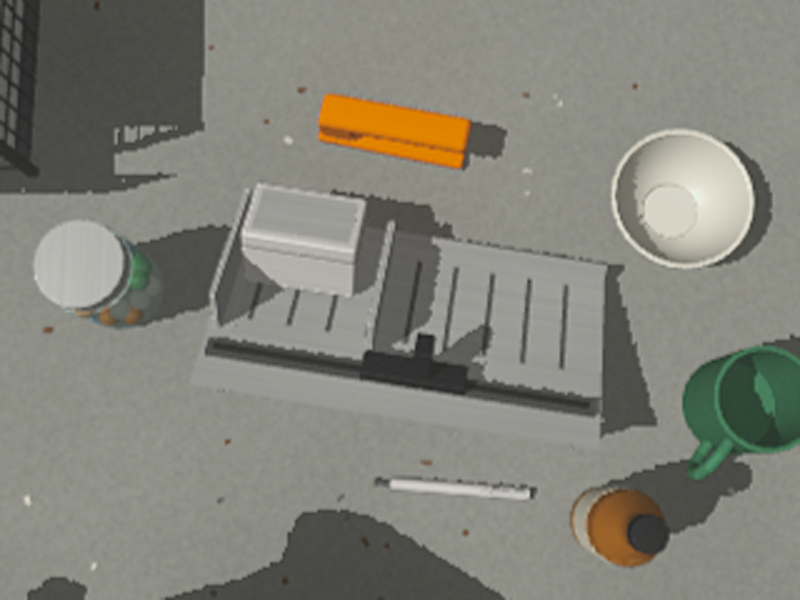

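View pics/sidec.png

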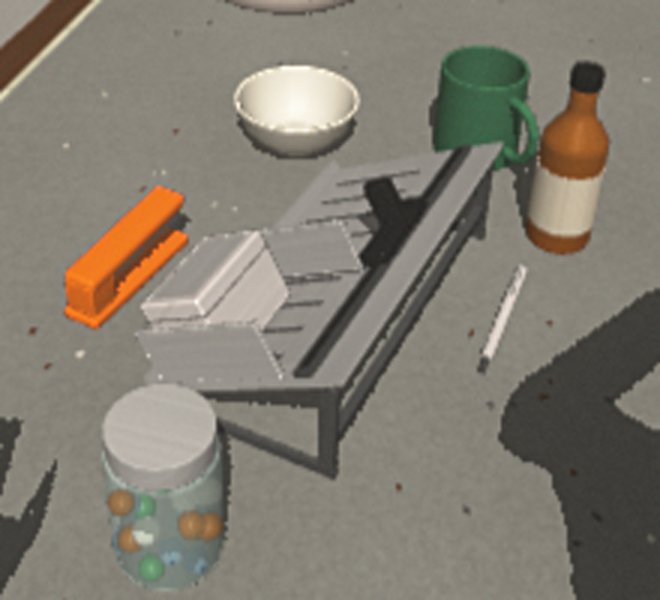

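The pictures show the bracket at the left (crop 213–250, 190–300) on the world +y side. The tin stands next to it, the stop grip is at crop (425, 338), and the open end is to the right. I'll fit the poses next.

```bash
cat >> h.py <<'E'
from scipy.optimize import least_squares,minimize
from scipy.spatial.transform import Rotation as Ro
a28=np.radians(28)
def bedR(yaw):  # bed x up the slope; yaw=0 -> bed x toward world -x
    x=np.array([-np.cos(a28),0,np.sin(a28)]);y=np.array([0,-1.,0]);B=np.c_[x,y,np.cross(x,y)]
    return Ro.from_euler('z',yaw).as_matrix()@B
def proj(p,X):
    c=np.atleast_2d(X)@p["R"].T+p["t"]; c=c@p["camera_matrix"].T; return c[:,:2]/c[:,2:]
def box(x0,x1,y0,y1,z0,z1): return np.array([[x,y,z] for x in(x0,x1) for y in(y0,y1) for z in(z0,z1)])
def hullmask(pts):
    m=np.zeros((420*4,560*4),np.uint8); cv2.fillConvexPoly(m,cv2.convexHull(np.round(pts*4+1.5).astype(np.int32)),1)
    return cv2.resize(m.astype(np.float32),(560,420),interpolation=cv2.INTER_AREA)
E
cat > fit.py <<'E'
from h import *
import json
T,S=snap("top"),snap("side")
t=lambda u,v:np.array([u/2.5+110,v/2.5+90])
s=lambda u,v:np.array([u/3+180,v/3+150])
# (camera, pixel, bed point, moves with stop)
C=[(T,t(622,266),(-90,155,10),0),(T,t(600,438),(80,155,0),0),(T,t(193,383),(80,-155,0),0),(T,t(249,189),(-80,-147.5,45),0),(T,t(212,299),(30,-147.5,45),0),
(T,t(426,338),(48,0,52),1),(T,t(391,223),(-70,-42,46),1),
(S,s(340,387),(80,-155,0),0),(S,s(502,144),(80,155,0),0),(S,s(140,335),(-80,-150,45),0),(S,s(262,324),(30,-150,45),0),(S,s(264,228),(-70,-42,46),1),(S,s(347,222),(36,-42,46),1)]
def res(q):
    R=bedR(q[3]);o=[]
    for p,px,b,m in C:
        b=np.array(b)/1e3+[0,q[4]*m,0]
        o.append((proj(p,R@b+q[:3])[0]-px))
    return np.ravel(o)
r=least_squares(res,[.4,.05,.06,0,0],loss='soft_l1')
print("x y z yaw gripy",np.round(r.x,4),"rms",np.sqrt(np.mean(r.fun**2)));print(np.round(res(r.x).reshape(-1,2),1).tolist())
q=r.x;R=bedR(q[3])
mt=robot.trace(T,"tin")[0]["region"].astype(float)
def tin(w): 
    c,s_=np.cos(w[2]),np.sin(w[2]);b=box(-.045,.045,-.028,.028,0,.06)
    b=np.c_[c*b[:,0]-s_*b[:,1]+w[0],s_*b[:,0]+c*b[:,1]+w[1],b[:,2]]; return b@R.T+q[:3]
f=lambda w:np.abs(hullmask(proj(T,tin(w)))-mt).sum()
best=min((minimize(f,[x,-.09,1.57],method='Nelder-Mead',options=dict(initial_simplex=[[x,-.09,1.57],[x+.01,-.09,1.57],[x,-.075,1.57],[x,-.09,1.7]])) for x in(-.05,-.03)),key=lambda m:m.fun)
print("tin bed x,y,phi",best.x,best.fun,mt.sum())
json.dump(dict(q=q.tolist(),tin=best.x.tolist()),open("fit.json","w"))
for p,n,cx in((T,"top",(110,90)),(S,"side",(150,130))):
    k=2.5;im=cv2.resize(p["img"][:,:,::-1][cx[1]:cx[1]+240,cx[0]:cx[0]+300],None,fx=k,fy=k,interpolation=cv2.INTER_CUBIC)
    bx=[(tin(best.x),(0,0,255))]+[(np.array(box(*b))/1e3@R.T+q[:3],c) for b,c in(((-90,80,-155,155,-.1,0),(255,0,0)),((-80,30,-150,-145,0,45),(0,255,0)),((38,58,q[4]*1e3-7,q[4]*1e3+7,17,52),(255,255,0)),((-70,36,q[4]*1e3-45,q[4]*1e3-39,0,46),(0,255,255)))]
    for b,c in bx:
        P=((proj(p,b)+.5-cx)*k).astype(int)
        for i in range(8):
            for j in(1,2,4):
                if not i&j: cv2.line(im,P[i],P[i|j],c,1)
    cv2.imwrite(f"pics/fit_{n}.png",im)
E
python3 fit.py; python3 -c "
import cv2,numpy as np
a=[cv2.imread(f'pics/fit_{n}.png') for n in('top','side')]
cv2.imwrite('pics/fit.png',cv2.resize(np.vstack([a[0][150:500],a[1][50:500]]),None,fx=.75,fy=.75) if 0 else np.vstack([a[0][180:460],a[1][80:400]]))"
```

```text
x y z yaw gripy [ 0.5289  0.0501  0.0593 -0.1674  0.0146] rms 2.656962483186251
[[-5.8, -0.3], [0.5, 4.0], [-0.6, 0.5], [0.0, 0.8], [0.7, -0.7], [0.3, 2.8], [0.9, -0.5], [1.3, -1.5], [0.2, -0.6], [-0.8, -0.0], [-1.5, 0.6], [-10.3, 2.9], [-0.9, -0.2]]
tin bed x,y,phi [-0.04985225 -0.09460024  1.59743427] 128.8125 1799.0
```

View pics/fit.png

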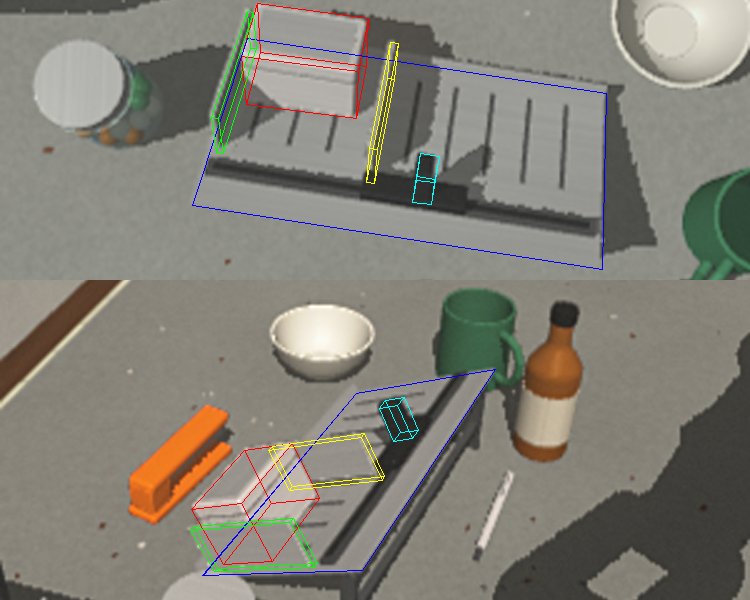

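The hidden plate corner and the lip/shadow corner were bad correspondences. I'll fix those and refit.

```bash
sed -i 's/t(622,266),(-90,155,10)/t(607,263),(-90,155,10)/; s/(S,s(264,228),(-70,-42,46),1),//; s/t(426,338)/t(425,341)/' fit.py
python3 fit.py; python3 -c "
import cv2,numpy as np
a=[cv2.imread(f'pics/fit_{n}.png') for n in('top','side')]
cv2.imwrite('pics/fit2.png',np.vstack([a[0][180:460],a[1][80:400]]))"
```

```text
x y z yaw gripy [ 0.5299  0.0503  0.0586 -0.1622  0.0138] rms 1.0127863606036294
[[-0.1, 0.1], [0.6, 3.1], [-0.5, 0.5], [-0.3, 0.8], [0.7, -0.7], [0.2, 1.0], [0.2, -0.9], [1.2, -1.2], [-0.5, -0.6], [-1.1, 0.4], [-1.6, 0.9], [-1.4, 0.2]]
tin bed x,y,phi [-0.0502992  -0.09472089  1.54345523] 71.875 1873.0
```

View pics/fit2.png

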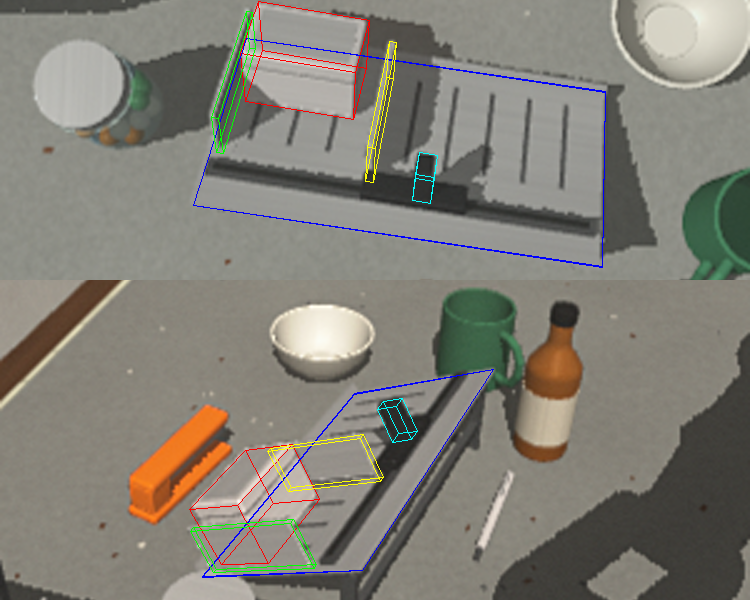

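```bash
cat > plan.py <<'E'
import sys
from h import *
import json
q=np.array(json.load(open("fit.json"))["q"]);R=bedR(q[3]);o=q[:3]
def where():
    s=robot.read_state();A=Ro.from_quat(s["orientation"]).as_matrix()
    g=s["tcp_pos"]+.003*A[:,2]; D=np.c_[R[:,0],-R[:,1],-R[:,2]]
    print("t %.2f bed mm"%s["time"],np.round(R.T@(g-o)*1e3,1),"rot err deg",np.round(np.degrees(Ro.from_matrix(D.T@A).as_rotvec()),1),"F bed",np.round(R.T@s["ft_force"],1),"open",round(s["opening"]*94,1),"grip",round(s["grip_force"],1),"q",np.round(s["joint_pos"],2))
    return s,A,g
if __name__=="__main__":
    s,A,g=where()
    for i in range(1,len(sys.argv),4):
        b=np.array(list(map(float,sys.argv[i:i+3])))/1e3;yaw=float(sys.argv[i+3])
        D=np.c_[R[:,0],-R[:,1],-R[:,2]]@Ro.from_euler('z',yaw,degrees=True).as_matrix()
        d=o+R@b-g
        print("turn units",np.round(Ro.from_matrix(A.T@D).as_rotvec()/.12,2),"then shift units (turned axes)",np.round(D.T@(d+.003*A[:,2]-.003*D[:,2])/.04,2),"unturned",np.round(A.T@d/.04,2),"world",np.round(o+R@b,3)); 
E
python3 plan.py 48 13.8 130 0 48 13.8 42 0
python3 - <<'E'
from h import *
from plan import R,o
# objects: tops/bottoms in top picture
p=snap("top")
for n,h in(("mug",.046),("jar",.06),("sauce",.085),("bowl",.03)):
    b=robot.trace(p,n)[0]["box"]; ray=p["R"].T@np.linalg.solve(p["camera_matrix"],[b[0],b[1],1]); c=-p["R"].T@p["t"]
    X=c+ray*(h-c[2])/ray[2]; print(n,np.round(X,3),"bed",np.round(R.T@(X-o)*1e3))
E
```

```text
t 1.40 bed mm [ 425.7 -401.4  -38.4] rot err deg [ -3.1 -27.9  12.4] F bed [ 0.3 -0.2 -0.5] open 93.8 grip 0.0 q [ 1.08  0.09  1.37  0.    1.68 -0.1 ]
turn units [ 0.45  4.06 -1.81] then shift units (turned axes) [ -9.48 -10.38  -4.22] unturned [-12.34  -7.86   0.71] world [0.546 0.034 0.196]
turn units [ 0.45  4.06 -1.81] then shift units (turned axes) [ -9.48 -10.38  -2.02] unturned [-11.34  -8.09   2.66] world [0.505 0.04  0.118]
mug [ 0.459 -0.227  0.046] bed [ 17. 285. -23.]
jar [0.574 0.299 0.06 ] bed [  -2. -252.    3.]
sauce [ 0.376 -0.107  0.085] bed [124. 180. -36.]
bowl [ 0.643 -0.188  0.03 ] bed [-146.  216.   45.]
```

```bash
python3 -m jog '[[0.09,0.81,-0.36,0,0,0]]' - >/dev/null 2>&1 <<< '' && false; python3 plan.py 48 13.8 130 0
```

```text
t 1.75 bed mm [ 428.5 -429.6  -27.6] rot err deg [ -2.6 -27.8  12.6] F bed [-0.4 -0.9 -0.5] open 93.6 grip 0.0 q [ 1.1   0.16  1.27 -0.    1.72 -0.09]
turn units [ 0.37  4.04 -1.83] then shift units (turned axes) [ -9.55 -11.09  -3.95] unturned [-12.44  -8.54   1.06] world [0.546 0.034 0.196]
```

That row had the turn values in the shift columns. It only moved about 30 mm in free space, so I'll carry on with the columns in the right order.

```bash
python3 -m jog '[[0,0,0,0.06,0.67,-0.3],[0,0,0,0.06,0.67,-0.3],[0,0,0,0.06,0.67,-0.3],[0,0,0,0.06,0.67,-0.3],[0,0,0,0.06,0.67,-0.3],[0,0,0,0.07,0.67,-0.3],[0,0,0,0,0,0]]' -0.06; python3 plan.py 48 13.8 130 0
```

```text
time: 2.45
tcp_pos: [0.2165, 0.5407, 0.2397]
orientation: [0.081, 0.967, 0.023, -0.239]
ft_force: [1.0, -0.1, -1.3]
opening: 0.479
grip_force: 0.0
t 2.45 bed mm [ 427.9 -433.4  -25.4] rot err deg [-0.4 -0.2  0.2] F bed [-1.5 -0.1 -0.7] open 45.0 grip 0.0 q [ 0.86  0.27  1.2   0.44  1.89 -0.45]
turn units [ 0.06  0.03 -0.03] then shift units (turned axes) [ -9.5  -11.18  -3.89] unturned [ -9.55 -11.12  -3.93] world [0.546 0.034 0.196]
```

```bash
python3 -m jog '[[-0.53,-0.62,-0.22,0,0,0],[-0.53,-0.62,-0.22,0,0,0],[-0.53,-0.62,-0.22,0,0,0],[-0.53,-0.62,-0.22,0,0,0],[-0.53,-0.62,-0.22,0,0,0],[-0.53,-0.62,-0.22,0,0,0],[-0.53,-0.62,-0.22,0,0,0],[-0.53,-0.62,-0.22,0,0,0],[-0.53,-0.62,-0.22,0,0,0],[-0.53,-0.62,-0.22,0,0,0],[-0.53,-0.62,-0.22,0,0,0],[-0.53,-0.62,-0.22,0,0,0],[-0.53,-0.62,-0.22,0,0,0],[-0.53,-0.62,-0.22,0,0,0],[-0.53,-0.62,-0.22,0,0,0],[-0.53,-0.62,-0.22,0,0,0],[-0.53,-0.62,-0.22,0,0,0],[-0.53,-0.62,-0.22,0,0,0],[0,0,0,0,0,0],[0,0,0,0,0,0]]'; python3 plan.py 48 13.8 42 0
```

```text
time: 4.45
tcp_pos: [0.5473, 0.0338, 0.201]
orientation: [0.08, 0.968, 0.024, -0.238]
ft_force: [-0.5, -0.5, 0.7]
opening: 0.472
grip_force: 0.0
t 4.45 bed mm [ 49.3  13.4 132.1] rot err deg [-0.5 -0.3 -0. ] F bed [0.7 0.6 0.4] open 44.4 grip 0.0 q [-0.07  0.44  1.07  0.06  2.12 -1.46]
turn units [0.08 0.05 0.  ] then shift units (turned axes) [-0.03 -0.01  2.25] unturned [-0.02 -0.03  2.25] world [0.505 0.04  0.118]
```

```bash
python3 -m jog '[[0,0,0.5,0.02,0.01,0],[0,0,0.5,0.02,0.01,0],[0,0,0.45,0.02,0.01,0],[0,0,0.4,0.02,0.01,0],[0,0,0.4,0,0,0],[0,0,0,0,0,0],[0,0,0,0,0,0]]'; python3 plan.py 48 13.8 42 0; python3 -m jog '[[0,0,0,0,0,0],[0,0,0,0,0,0],[0,0,0,0,0,0],[0,0,0,0,0,0],[0,0,0,0,0,0],[0,0,0,0,0,0]]' -1 20;python3 plan.py 48 115 42 0
```

```text
time: 5.15
tcp_pos: [0.5057, 0.0419, 0.1223]
orientation: [0.077, 0.967, 0.019, -0.24]
ft_force: [-0.3, -0.7, -0.4]
opening: 0.47
grip_force: 0.0
t 5.15 bed mm [49.8 12.2 42.7] rot err deg [ 0.1 -0.1 -0.1] F bed [-0.   0.8 -0.5] open 44.2 grip 0.0 q [-0.06  0.39  1.29  0.05  1.94 -1.46]
turn units [-0.01  0.02  0.02] then shift units (turned axes) [-0.05 -0.04  0.02] unturned [-0.05 -0.04  0.02] world [0.505 0.04  0.118]
time: 5.75
tcp_pos: [0.5061, 0.041, 0.1215]
orientation: [0.078, 0.967, 0.02, -0.241]
ft_force: [1.0, 0.9, 1.7]
opening: 0.147
grip_force: 20.0
t 5.75 bed mm [48.9 13.  42.3] rot err deg [-0.  -0.1 -0.1] F bed [ 0.1 -1.1  1.9] open 13.8 grip 20.0 q [-0.06  0.39  1.29  0.05  1.94 -1.46]
turn units [0.   0.01 0.01] then shift units (turned axes) [-0.02 -2.55  0.01] unturned [-0.02 -2.55  0.01] world [ 0.489 -0.06   0.118]
```

```bash
python3 -m jog '[[0,-0.2,0,0,0,0],[0,-0.2,0,0,0,0],[0,-0.2,0,0,0,0],[0,-0.2,0,0,0,0],[0,-0.2,0,0,0,0],[0,-0.2,0,0,0,0],[0,-0.2,0,0,0,0],[0,-0.2,0,0,0,0],[0,-0.2,0,0,0,0],[0,-0.2,0,0,0,0],[0,-0.2,0,0,0,0],[0,-0.2,0,0,0,0],[0,0,0,0,0,0],[0,0,0,0,0,0]]';python3 plan.py 48 115 42 0;python3 -m jog '[[0,-0.05,0,0,0,0],[0,-0.05,0,0,0,0],[0,-0.05,0,0,0,0],[0,-0.03,0,0,0,0],[0,0,0,0,0,0]]';python3 plan.py 48 115 42 0
```

```text
time: 7.15
tcp_pos: [0.4895, -0.0552, 0.1215]
orientation: [0.079, 0.967, 0.018, -0.242]
ft_force: [-5.1, -0.5, 2.6]
opening: 0.15
grip_force: 20.0
t 7.15 bed mm [ 49.7 110.6  41.9] rot err deg [0.1 0.1 0. ] F bed [ 5.6  1.4 -0.1] open 14.1 grip 20.0 q [-0.21  0.37  1.33 -0.03  1.94 -1.62]
turn units [-0.02 -0.01 -0.01] then shift units (turned axes) [-0.04 -0.11 -0.  ] unturned [-0.04 -0.11 -0.  ] world [ 0.489 -0.06   0.118]
time: 7.65
tcp_pos: [0.4892, -0.0573, 0.1214]
orientation: [0.076, 0.967, 0.023, -0.241]
ft_force: [-2.5, 12.5, 3.3]
opening: 0.149
grip_force: 20.0
t 7.65 bed mm [ 49.6 112.7  41.8] rot err deg [-0.3  0.1 -0.4] F bed [  5.5 -11.9   0.8] open 14.0 grip 20.0 q [-0.22  0.37  1.33 -0.02  1.94 -1.63]
turn units [ 0.05 -0.01  0.05] then shift units (turned axes) [-0.04 -0.06 -0.  ] unturned [-0.04 -0.06 -0.  ] world [ 0.489 -0.06   0.118]
```

```bash
python3 - <<'E'
import json;from h import *
d=json.load(open("fit.json"));R=bedR(d["q"][3]);d["q"][:3]=(np.array(d["q"][:3])+R@np.array([.0012,-.002,0])).tolist();json.dump(d,open("fit.json","w"))
E
python3 -m jog '[[0,0,0,0,0,0],[0,0,0,0,0,0],[0,0,0,0,0,0],[0,0,-0.3,0,0,0],[0,0,-0.6,0,0,0],[0,0,-0.6,0,0,0],[0,0,-0.6,0,0,0],[0,0,-0.6,0,0,0],[0,0,0,0,0,0]]' -0.06; python3 plan.py -50 -94 150 90 -50 -94 150 -90
python3 - <<'E'
from h import *
p=snap("top");save(p,"t1.png");q=snap("side")
a=p["img"][110:300,170:420,::-1];b=q["img"][160:330,180:400,::-1]
cv2.imwrite("pics/v1.png",np.hstack([cv2.resize(a,(400,304)),cv2.resize(b,(394,304))]))
E
```

```text
time: 8.55
tcp_pos: [0.5418, -0.0701, 0.2201]
orientation: [0.078, 0.968, 0.019, -0.237]
ft_force: [0.8, -0.6, 1.3]
opening: 0.468
grip_force: 0.0
t 8.55 bed mm [ 47.1 118.9 154.2] rot err deg [ 0.1 -0.5 -0. ] F bed [-0.2  0.4  1.6] open 44.0 grip 0.0 q [-0.22  0.43  1.04 -0.03  2.15 -1.64]
turn units [ 0.05  0.07 13.09] then shift units (turned axes) [5.32 2.43 0.11] unturned [-2.43  5.32  0.12] world [0.657 0.127 0.168]
turn units [ -0.07   0.05 -13.09] then shift units (turned axes) [-5.32 -2.43  0.11] unturned [-2.43  5.32  0.12] world [0.657 0.127 0.168]
```

View pics/v1.png

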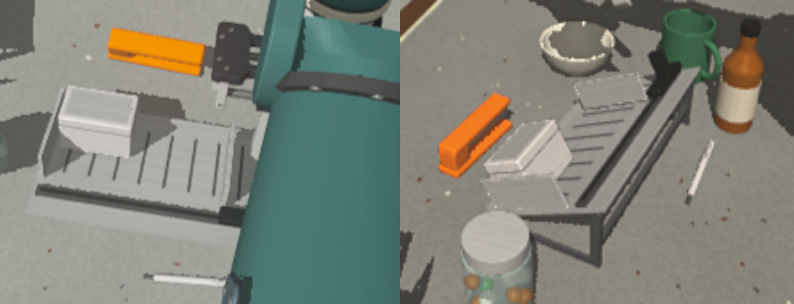

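The stop is fully back (right-hand view, about (610, 90)) and the tin hasn't moved (left-hand view, about (100, 120)). Next I'll turn the wrist and move above the tin.

```bash
python3 -m jog '[[0,0,0,0,0,0.94],[0,0,0,0,0,0.94],[0,0,0,0,0,0.94],[0,0,0,0,0,0.94],[0,0,0,0,0,0.94],[0,0,0,0,0,0.94],[0,0,0,0,0,0.94],[0,0,0,0,0,0.93],[0,0,0,0,0,0.93],[0,0,0,0,0,0.93],[0,0,0,0,0,0.93],[0,0,0,0,0,0.93],[0,0,0,0,0,0.93],[0,0,0,0,0,0.93],[0,0,0,0,0,0]]' 0.8; python3 -m jog '[[0.44,0.2,0,0,0,0],[0.44,0.2,0,0,0,0],[0.44,0.2,0,0,0,0],[0.44,0.2,0,0,0,0],[0.44,0.2,0,0,0,0],[0.44,0.2,0,0,0,0],[0.44,0.2,0,0,0,0],[0.44,0.2,0,0,0,0],[0.44,0.2,0,0,0,0],[0.44,0.2,0,0,0,0],[0.44,0.2,0,0,0,0],[0.44,0.2,0,0,0,0],[0,0,0,0,0,0],[0,0,0,0,0,0]]';  python3 plan.py -50 -93 40 90
```

```text
time: 10.15
tcp_pos: [0.5384, -0.0691, 0.2153]
orientation: [0.739, 0.629, -0.157, -0.185]
ft_force: [0.9, 0.3, 0.2]
opening: 0.899
grip_force: 0.0
time: 11.55
tcp_pos: [0.6568, 0.1263, 0.1711]
orientation: [0.739, 0.629, -0.157, -0.184]
ft_force: [0.7, -0.2, -0.2]
opening: 0.898
grip_force: 0.0
t 11.55 bed mm [-48.1 -93.5 149.4] rot err deg [ 0.1 -0.1 89.9] F bed [-0.8  0.1  0.2] open 84.4 grip 0.0 q [0.06 0.74 0.67 0.12 2.2  0.26]
turn units [-0.    0.01  0.02] then shift units (turned axes) [-0.01  0.05  2.73] unturned [-0.01  0.05  2.73] world [0.606 0.134 0.071]
```

```bash
python3 -m jog '[[0,0.02,0.5,0,0,0],[0,0.02,0.5,0,0,0],[0,0.01,0.5,0,0,0],[0,0,0.45,0,0,0],[0,0,0.4,0,0,0],[0,0,0.4,0,0,0],[0,0,0,0,0,0],[0,0,0,0,0,0]]'; python3 plan.py -50 -93 40 90; python3 -m jog '[[0,0,0,0,0,0],[0,0,0,0,0,0],[0,0,0,0,0,0],[0,0,0,0,0,0],[0,0,0,0,0,0],[0,0,0,0,0,0]]' -1 25; python3 plan.py -50 -93 80 90 -38 -75 80 0
```

```text
time: 12.35
tcp_pos: [0.6077, 0.1331, 0.0744]
orientation: [0.739, 0.629, -0.156, -0.184]
ft_force: [-0.7, -0.7, -0.2]
opening: 0.903
grip_force: 0.0
t 12.35 bed mm [-49.8 -92.3  40.7] rot err deg [-0. -0. 90.] F bed [ 0.4  0.8 -0.4] open 84.8 grip 0.0 q [0.07 0.66 0.99 0.12 1.96 0.25]
turn units [0.01 0.   0.  ] then shift units (turned axes) [0.02 0.01 0.02] unturned [0.02 0.01 0.02] world [0.606 0.134 0.071]
time: 12.95
tcp_pos: [0.608, 0.1338, 0.0741]
orientation: [0.739, 0.629, -0.156, -0.184]
ft_force: [0.2, -0.0, 2.1]
opening: 0.595
grip_force: 25.0
t 12.95 bed mm [-50.1 -93.   40.6] rot err deg [-0.1 -0.1 89.9] F bed [ 0.9 -0.   2. ] open 55.9 grip 25.0 q [0.07 0.66 0.99 0.12 1.96 0.25]
turn units [0.01 0.   0.01] then shift units (turned axes) [ 0.   -0.   -0.99] unturned [ 0.   -0.   -0.99] world [0.625 0.131 0.106]
turn units [ 1.000e-02  1.000e-02 -1.308e+01] then shift units (turned axes) [ 0.3  -0.45 -0.99] unturned [-0.45 -0.3  -0.99] world [0.611 0.115 0.112]
```

```bash
python3 -m jog '[[0,0,-0.25,0,0,0],[0,0,-0.25,0,0,0],[0,0,-0.25,0,0,0],[0,0,-0.25,0,0,0],[-0.15,-0.1,0,0,0,0],[-0.15,-0.1,0,0,0,0],[-0.15,-0.1,0,0,0,0],[0,0,0,0,0,0]]'; python3 -m jog '[[0,0,0,0,0,-0.82],[0,0,0,0,0,-0.82],[0,0,0,0,0,-0.82],[0,0,0,0,0,-0.82],[0,0,0,0,0,-0.82],[0,0,0,0,0,-0.82],[0,0,0,0,0,-0.82],[0,0,0,0,0,-0.82],[0,0,0,0,0,-0.82],[0,0,0,0,0,-0.82],[0,0,0,0,0,-0.82],[0,0,0,0,0,-0.82],[0,0,0,0,0,-0.82],[0,0,0,0,0,-0.82],[0,0,0,0,0,-0.82],[0,0,0,0,0,-0.78],[0,0,0,0,0,0],[0,0,0,0,0,0]]'; python3 plan.py -38 -75 41 0
python3 - <<'E'
from h import *
p=snap("top");q=snap("side")
a=p["img"][110:300,170:420,::-1];b=q["img"][160:330,180:400,::-1]
cv2.imwrite("pics/v2.png",np.hstack([cv2.resize(a,(400,304)),cv2.resize(b,(394,304))]))
E
```

```text
time: 13.75
tcp_pos: [0.6121, 0.1137, 0.1149]
orientation: [0.739, 0.628, -0.157, -0.184]
ft_force: [0.7, -0.3, -1.6]
opening: 0.596
grip_force: 25.0
time: 15.55
tcp_pos: [0.6126, 0.1147, 0.1144]
orientation: [0.079, 0.967, 0.019, -0.241]
ft_force: [-0.8, -0.6, -1.6]
opening: 0.595
grip_force: 25.0
t 15.55 bed mm [-37.9 -74.9  79.8] rot err deg [ 0.  -0.   0.1] F bed [-0.1  0.7 -1.7] open 55.9 grip 25.0 q [ 0.04  0.64  0.94  0.11  2.04 -1.34]
turn units [-0.    0.   -0.02] then shift units (turned axes) [-0.    0.    0.97] unturned [-0.    0.    0.97] world [0.593 0.118 0.077]
```

View pics/v2.png

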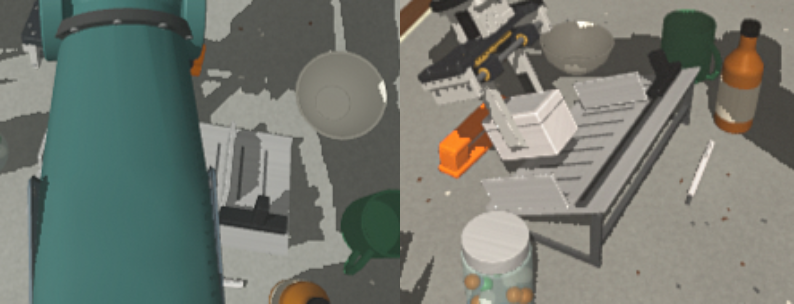

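The tin is held and turned (right-hand view, about (535, 125)), with its long side along the slope. I'll move it slightly up-slope to clear the lip, then lower it.

```bash
python3 -m jog '[[0.05,0,0.2,0,0,0],[0.05,0,0.2,0,0,0],[0,0,0.2,0,0,0],[0,0,0.15,0,0,0],[0,0,0.1,0,0,0],[0,0,0.05,0,0,0],[0,0,0.04,0,0,0],[0,0,0,0,0,0],[0,0,0,0,0,0]]'; python3 plan.py -34 -75 41 0;  python3 -m jog '[[0,0,0.03,0,0,0],[0,0,0.02,0,0,0],[0,0,0,0,0,0],[0,0,0,0,0,0]]'; python3 plan.py -34 -75 41 0
```

```text
time: 16.55
tcp_pos: [0.5922, 0.1181, 0.0835]
orientation: [0.079, 0.967, 0.019, -0.241]
ft_force: [0.8, 0.5, -3.0]
opening: 0.589
grip_force: 25.0
t 16.55 bed mm [-34.1 -75.   42.8] rot err deg [ 0.  -0.1 -0. ] F bed [-2.1 -0.7 -2.3] open 55.3 grip 25.0 q [ 0.05  0.62  1.05  0.11  1.96 -1.34]
turn units [-0.    0.01  0.  ] then shift units (turned axes) [0.   0.   0.04] unturned [0.   0.   0.04] world [0.59  0.119 0.079]
time: 16.95
tcp_pos: [0.5912, 0.1182, 0.0818]
orientation: [0.079, 0.967, 0.019, -0.241]
ft_force: [0.3, -0.3, -1.3]
opening: 0.596
grip_force: 25.0
t 16.95 bed mm [-34.1 -74.9  40.7] rot err deg [ 0.  -0.1 -0. ] F bed [-0.9  0.2 -1. ] open 56.0 grip 25.0 q [ 0.05  0.61  1.05  0.11  1.95 -1.34]
turn units [-0.    0.01  0.  ] then shift units (turned axes) [ 0.    0.   -0.01] unturned [ 0.    0.   -0.01] world [0.59  0.119 0.079]
```

Those readings suggest contact is about to start, so I'll creep down until force appears.

```bash
python3 -m jog '[[0,0,0.03,0,0,0],[0,0,0,0,0,0],[0,0,0,0,0,0]]'; python3 plan.py -34 -75 40 0;  python3 -m jog '[[0,0,0.03,0,0,0],[0,0,0,0,0,0],[0,0,0,0,0,0]]'; python3 plan.py -34 -75 40 0
```

```text
time: 17.25
tcp_pos: [0.5911, 0.1183, 0.0817]
orientation: [0.079, 0.967, 0.02, -0.24]
ft_force: [1.6, -1.3, 3.6]
opening: 0.596
grip_force: 25.0
t 17.25 bed mm [-34.  -74.9  40.6] rot err deg [-0.  -0.2 -0. ] F bed [0.1 1.  4. ] open 56.0 grip 25.0 q [ 0.05  0.61  1.05  0.11  1.95 -1.34]
turn units [0.   0.02 0.  ] then shift units (turned axes) [-0.    0.    0.02] unturned [-0.    0.    0.02] world [0.589 0.119 0.078]
time: 17.55
tcp_pos: [0.591, 0.1182, 0.0816]
orientation: [0.079, 0.968, 0.02, -0.239]
ft_force: [2.5, -2.4, 8.8]
opening: 0.597
grip_force: 25.0
t 17.55 bed mm [-34.  -74.9  40.5] rot err deg [-0.  -0.2 -0. ] F bed [1.6 2.  9.1] open 56.1 grip 25.0 q [ 0.05  0.61  1.05  0.11  1.95 -1.34]
turn units [0.   0.03 0.  ] then shift units (turned axes) [-0.    0.    0.01] unturned [-0.    0.    0.01] world [0.589 0.119 0.078]
```

```bash
python3 -m jog '[[0,0,0,0,0,0],[0,0,0,0,0,0],[0,0,0,0,0,0],[0,0,0,0,0,0]]' 0.6;  python3 -m jog '[[0,0,-0.3,0,0,0],[0,0,-0.5,0,0,0],[0,0,-0.6,0,0,0],[0,0,-0.6,0,0,0],[0,0,-0.6,0,0,0],[0,-0.6,0,0,0,0],[0,-0.6,0,0,0,0],[0,-0.6,0,0,0,0],[0,-0.6,0,0,0,0],[0.3,-0.6,0,0,0,0],[0.3,-0.6,0,0,0,0],[0.3,-0.6,0,0,0,0],[0.3,-0.4,0,0,0,0],[0.3,0,0,0,0,0],[0.3,0,0,0,0,0],[0,0,0,0,0,0],[0,0,0,0,0,0]]' -0.06; python3 plan.py 48 115 130 0
python3 - <<'E'
from h import *
p=snap("top");q=snap("side")
a=p["img"][110:300,170:420,::-1];b=q["img"][160:330,180:400,::-1]
cv2.imwrite("pics/v3.png",np.hstack([cv2.resize(a,(400,304)),cv2.resize(b,(394,304))]))
E
```

```text
time: 17.95
tcp_pos: [0.5893, 0.1185, 0.0786]
orientation: [0.078, 0.967, 0.019, -0.242]
ft_force: [0.2, -0.8, -0.5]
opening: 0.801
grip_force: 0.0
time: 19.65
tcp_pos: [0.5458, -0.0598, 0.2055]
orientation: [0.078, 0.967, 0.019, -0.24]
ft_force: [0.8, 0.1, 0.1]
opening: 0.465
grip_force: 0.0
t 19.65 bed mm [ 38.1 108.1 142.5] rot err deg [ 0.1 -0.1 -0.1] F bed [-0.6 -0.3  0.4] open 43.7 grip 0.0 q [-0.2   0.45  1.05 -0.02  2.14 -1.62]
turn units [-0.01  0.01  0.01] then shift units (turned axes) [ 0.25 -0.17  0.31] unturned [ 0.25 -0.17  0.31] world [ 0.529 -0.064  0.196]
```

View pics/v3.png

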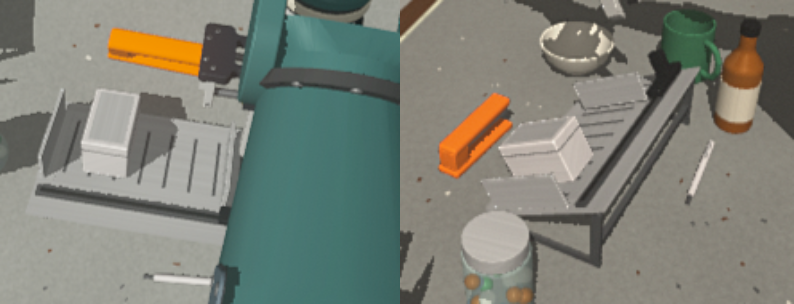

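The tin stands flat with its long side towards the bracket (left-hand view, about (110, 130)). Next I'll take the stop again.

```bash
python3 -m jog '[[0.13,-0.09,0,0,0,0],[0.13,-0.08,0,0,0,0],[0,0,0.5,0,0,0],[0,0,0.5,0,0,0],[0,0,0.5,0,0,0],[0,0,0.5,0,0,0],[0,0,0.3,0,0,0],[0,0,0.2,0,0,0],[0,0,0,0,0,0],[0,0,0,0,0,0]]'; python3 -m jog '[[0,0,0,0,0,0],[0,0,0,0,0,0],[0,0,0,0,0,0],[0,0,0,0,0,0],[0,0,0,0,0,0],[0,0,0,0,0,0]]' -1 30;python3 plan.py 48 -44 42 0
```

```text
time: 20.75
tcp_pos: [0.4896, -0.0586, 0.1223]
orientation: [0.079, 0.967, 0.019, -0.24]
ft_force: [-0.0, 0.8, -0.7]
opening: 0.475
grip_force: 0.0
time: 21.35
tcp_pos: [0.4896, -0.0572, 0.1218]
orientation: [0.078, 0.967, 0.021, -0.24]
ft_force: [1.7, 5.7, 1.4]
opening: 0.148
grip_force: 30.0
t 21.35 bed mm [ 48.2 114.6  42.4] rot err deg [-0.1 -0.1 -0.1] F bed [-0.  -5.9  1.6] open 13.9 grip 30.0 q [-0.22  0.36  1.33 -0.02  1.94 -1.63]
turn units [0.02 0.01 0.01] then shift units (turned axes) [-0.01  3.96  0.01] unturned [-0.01  3.96  0.02] world [0.514 0.1   0.119]
```

```bash
python3 -m jog '[[0,0.2,0,0,0,0],[0,0.2,0,0,0,0],[0,0.2,0,0,0,0],[0,0.2,0,0,0,0],[0,0.2,0,0,0,0],[0,0.2,0,0,0,0],[0,0.2,0,0,0,0],[0,0.2,0,0,0,0],[0,0.2,0,0,0,0],[0,0.2,0,0,0,0],[0,0.2,0,0,0,0],[0,0.2,0,0,0,0],[0,0.2,0,0,0,0],[0,0.1,0,0,0,0],[0,0.1,0,0,0,0],[0,0,0,0,0,0]]'; python3 -m jog '[[0,0.07,0,0,0,0],[0,0.07,0,0,0,0],[0,0.07,0,0,0,0],[0,0.07,0,0,0,0],[0,0.07,0,0,0,0],[0,0.07,0,0,0,0],[0,0.07,0,0,0,0],[0,0.07,0,0,0,0],[0,0.07,0,0,0,0],[0,0.07,0,0,0,0],[0,0.07,0,0,0,0],[0,0.07,0,0,0,0],[0,0,0,0,0,0],[0,0,0,0,0,0]]';python3 plan.py 48 -44 42 0
```

```text
time: 22.95
tcp_pos: [0.5087, 0.053, 0.1218]
orientation: [0.078, 0.968, 0.02, -0.239]
ft_force: [5.9, -1.2, 1.6]
opening: 0.147
grip_force: 30.0
time: 24.35
tcp_pos: [0.5142, 0.0853, 0.1219]
orientation: [0.079, 0.968, 0.019, -0.239]
ft_force: [6.9, -3.5, 2.0]
opening: 0.147
grip_force: 30.0
t 24.35 bed mm [ 47.1 -30.   43. ] rot err deg [ 0.  -0.3  0. ] F bed [-5.6  2.4  5.2] open 13.9 grip 30.0 q [ 0.01  0.41  1.26  0.08  1.94 -1.39]
turn units [-0.    0.04 -0.  ] then shift units (turned axes) [0.02 0.35 0.02] unturned [0.02 0.35 0.02] world [0.514 0.1   0.119]
```

```bash
python3 - <<'E'
from h import *
p=snap("top");q=snap("side")
a=p["img"][110:300,170:420,::-1];b=q["img"][190:300,200:360,::-1]
cv2.imwrite("pics/v4.png",np.hstack([cv2.resize(a,(400,304)),cv2.resize(b,(394,271)) .repeat(1,0)[:271] if 0 else cv2.resize(b,(394,304))]))
E
```

```text
(no output)
```

View pics/v4.png

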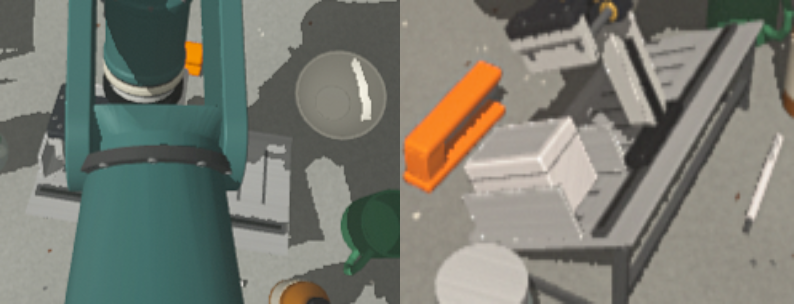

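The stop is pushing the tin, which stays upright and square near the bracket (right-hand view, about (530, 170)). I'll creep on until the force rises.

```bash
python3 -m jog '[[0,0.04,0,0,0,0],[0,0.04,0,0,0,0],[0,0.04,0,0,0,0],[0,0.04,0,0,0,0],[0,0.04,0,0,0,0],[0,0.04,0,0,0,0],[0,0.04,0,0,0,0],[0,0.03,0,0,0,0],[0,0,0,0,0,0]]' >/dev/null;python3 plan.py 48 -44 42 0;  python3 -m jog '[[0,0.03,0,0,0,0],[0,0.03,0,0,0,0],[0,0,0,0,0,0]]'>/dev/null; python3 plan.py 48 -44 42 0
```

```text
t 25.35 bed mm [ 47.  -42.1  43. ] rot err deg [ 0.  -0.3  0. ] F bed [-5.5  3.1  6.1] open 14.0 grip 30.0 q [ 0.02  0.42  1.26  0.09  1.94 -1.37]
turn units [-0.01  0.04 -0.01] then shift units (turned axes) [0.02 0.05 0.03] unturned [0.02 0.05 0.03] world [0.514 0.1   0.119]
t 25.65 bed mm [ 47.  -44.5  43. ] rot err deg [ 0.  -0.3  0. ] F bed [-6.6  3.   4.9] open 14.1 grip 30.0 q [ 0.03  0.42  1.25  0.09  1.95 -1.37]
turn units [-0.01  0.05 -0.01] then shift units (turned axes) [ 0.02 -0.01  0.03] unturned [ 0.03 -0.01  0.03] world [0.514 0.1   0.119]
```

```bash
for i in 1 2; do :; done; python3 -m jog '[[0,0.02,0,0,0,0],[0,0.02,0,0,0,0],[0,0,0,0,0,0]]' >/dev/null;python3 plan.py;  python3 -m jog '[[0,0.02,0,0,0,0],[0,0,0,0,0,0]]'>/dev/null; python3 plan.py;  python3 -m jog '[[0,0.02,0,0,0,0],[0,0,0,0,0,0]]'>/dev/null; python3 plan.py
```

```text
t 25.95 bed mm [ 47.  -44.6  43.1] rot err deg [ 0.2 -0.3  0.2] F bed [-5.3  8.3  5.6] open 13.6 grip 30.0 q [ 0.03  0.42  1.25  0.09  1.95 -1.36]
t 26.15 bed mm [ 47.  -44.6  43.1] rot err deg [ 0.3 -0.3  0.2] F bed [-5.7  9.9  5.7] open 13.7 grip 30.0 q [ 0.03  0.42  1.25  0.09  1.95 -1.36]
t 26.35 bed mm [ 47.  -44.6  43. ] rot err deg [ 0.3 -0.3  0.3] F bed [-5.2 11.7  5.1] open 13.6 grip 30.1 q [ 0.03  0.42  1.25  0.09  1.95 -1.36]
```

```bash
python3 -m jog '[[0,0.03,0,0,0,0],[0,0.03,0,0,0,0],[0,0.03,0,0,0,0],[0,0,0,0,0,0],[0,0,0,0,0,0]]' >/dev/null;python3 plan.py;  python3 -m jog '[[0,0.03,0,0,0,0],[0,0,0,0,0,0],[0,0,0,0,0,0],[0,0,0,0,0,0]]'>/dev/null; python3 plan.py
```

```text
t 26.85 bed mm [ 47.  -44.7  43. ] rot err deg [ 0.7 -0.2  0.5] F bed [-4.2 21.1  7.3] open 13.9 grip 30.1 q [ 0.03  0.42  1.25  0.09  1.95 -1.36]
t 27.25 bed mm [ 47.  -44.7  43. ] rot err deg [ 0.8 -0.2  0.6] F bed [-4.2 22.8  6.8] open 14.0 grip 30.1 q [ 0.03  0.42  1.25  0.08  1.95 -1.36]
```

```bash
python3 -m jog '[[0,0,0,0,0,0],[0,0,0,0,0,0],[0,0,0,0,0,0],[0,0,0,0,0,0]]' -0.2; python3 plan.py; python3 -m jog '[[0,-0.05,0,0,0,0],[0,-0.05,-0.1,0,0,0],[0,0,-0.3,0,0,0],[0,0,-0.5,0,0,0],[0,0,-0.6,0,0,0],[0,0,-0.6,0,0,0],[0,0,-0.6,0,0,0],[0,-0.6,-0.4,0,0,0],[0,-0.6,-0.4,0,0,0],[0,-0.6,0,0,0,0],[0,-0.6,0,0,0,0],[0,-0.6,0,0,0,0],[0,-0.6,0,0,0,0],[0,-0.6,0,0,0,0],[0,-0.6,0,0,0,0],[0,0,0,0,0,0],[0,0,0,0,0,0]]'
python3 - <<'E'
from h import *
p=snap("top");q=snap("side")
a=p["img"][110:300,170:420,::-1];b=q["img"][160:330,180:400,::-1]
cv2.imwrite("pics/v5.png",np.hstack([cv2.resize(a,(400,304),interpolation=2),cv2.resize(b,(394,304),interpolation=2)]))
E
```

```text
time: 27.65
tcp_pos: [0.5153, 0.1086, 0.121]
orientation: [0.078, 0.967, 0.02, -0.242]
ft_force: [-1.1, 1.0, -0.3]
opening: 0.393
grip_force: 0.0
t 27.65 bed mm [ 49.1 -53.2  41. ] rot err deg [ 0.   0.1 -0.1] F bed [ 0.9 -0.8 -0.8] open 37.0 grip 0.0 q [ 0.04  0.42  1.25  0.1   1.95 -1.35]
time: 29.35
tcp_pos: [0.5498, -0.0962, 0.246]
orientation: [0.079, 0.967, 0.02, -0.24]
ft_force: [0.3, -0.8, 0.6]
opening: 0.402
grip_force: 0.0
```

View pics/v5.png

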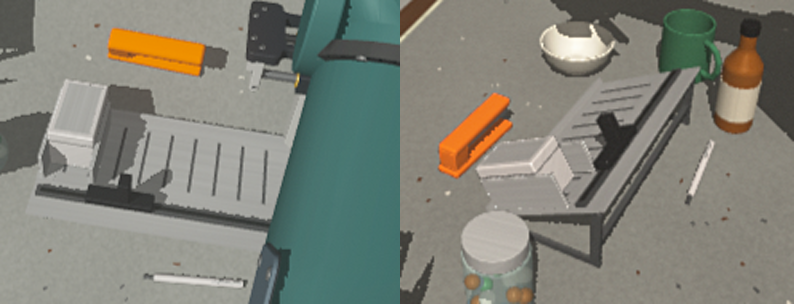

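The tin sits flush between bracket and stop (left-hand view, about (75, 125)), the arm is clear, and nothing else has moved.

```bash
python3 -c "
from plant import robot
print(robot.hand_in())"
```

```text
the job is handed in; nothing more can be done
None
```

I slid the stop right back, gave the tin a quarter turn so a long side faces the bracket, and pressed the stop up with about 20 N. The tin is held snug, the arm is clear, and the job was handed in at about 29 s; the hand-in returned no verdict.

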